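# Load a moulded disc and index it under the hardness gauge

## Robot

A 7-joint arm with a two-finger parallel gripper is mounted at the origin on the work surface. World frame = base frame: x ahead of the robot, y to its left, z up, the work surface at z = 0. Lengths are in mm, angles in rad, forces in N, time in s.
With the tool pointing down it reaches from about 350 to 900 mm from the base axis. Payload 8.1 kg.
Tool frame: the origin (TCP) lies at the centre of the arm's flange, where the gripper is bolted on; the fingertips stand 178 mm ahead of it and the grasp point (between the pads) lies 159 mm ahead of it; z points along the fingers, y is the line along which they close (so a half turn about z gives the same grasp; the last joint's range is limited). The gripper opens to 92 mm and grips with 3 to 60 N. Pads are 19 mm wide; open, the fingers measure 130 mm over their backs; the gripper's body (75 mm by 190 mm) begins 47 mm behind the grasp point.
Start: joints at [-1.414, 0.434, 0.025, 1.573, -0.012, 1.134, -0.075], TCP at [160.578, 604.026, 404.742] pointing down, gripper open.
Joint ranges: [-2.62, 2.62], [-0.44, 2.09], [-1.27, 1.32], [0.08, 2.57], [-1.32, 4.46], [0.12, 2], [-2.74, 2.74]. Speed limits (rad/s): [2.22, 2.22, 3.01, 3.01, 3.14, 3.14, 3.14].

## Interface

Orientations are given as a rotation vector (axis times angle).
In Python, from cell import r gives the robot as it stands. The module is installed in compiled form; this text tells all that it offers.
- The arm moves only by the shell command python3 -m inch 'ROWS' [FORCE]. ROWS is JSON, a list of rows, each a list of 5 numbers: the shift along the tool's x, y, z in mm, then the turn about the tool's z in degrees, then the finger opening in mm, from 0 to 91.8. A call has 1 to 10 rows; each row is the pose to reach, as a shift and turn from the pose commanded when the call began, along the tool's axes at that moment; what a row does not reach only later rows make up. A row lasts 1/8 s, in which the tool goes at most 62.5 mm and 10.7 degrees, less where a joint would pass 70% of its speed; a pose out of reach is approached as far as the arm can. A call with a gripper value outside its range is refused whole. The fingers move at their own pace and stop on an object; FORCE is the grip in N (left out, the last holds). Time passes only in rows, so rows that repeat a pose let the fingers close. It gives the time, the measured TCP pose, the force, the opening and the grip force at its end, in the units of the state.
- r.read_state(): the state, without advancing time (a new reading comes with each control period).
- r.snapshot(name): name is "side" or "top"; returns (picture, depth): 480x640x3 uint8, blue, green, red; 480x640 float32, mm along the optical axis (not along the pixel's ray), 0 where there is no reading.
- r.get_calibration(name): a dict with "K" (3x3 intrinsics, pixels), "k1" (the pictures are not rectified: a ray, as slopes to the right and down, at radius r is drawn at 1 + k1 r^2 times it, then the intrinsics apply), "cam_to_world" (4x4, takes a point from camera to world coordinates). Camera axes: x right, y up, looking along -z (the intrinsics and any distortion apply to the point x, -y, -z); pixel columns grow to the right and rows downward; lengths in mm; the calibration is good to about 2 mm. A picture is of the moment at which its call begins. get_calibration takes no time and is no camera call.
- r.sign_off(): hands the job in; it is judged then, once.
The state is a dict: "t": time; "joint_positions": joint angles; "dq": joint speeds; "effort": joint torques, N m; "position": TCP position; "orientation": TCP orientation; "ft_force": force on the tool from outside, world axes, zero at the start; "ft_torque": the same for the moment, N m; "gripper_width": opening from 0.0 (shut) to 1.0 (fully open); "gripper_force": force on a finger pad.
Only numpy, scipy, OpenCV 4.12 (cv2) and the standard library are available. Lean on these libraries where they do the work, as an engineer would, in place of code of your own. Each camera call takes 0.05 s, during which the arm holds its last target. There are 200 camera calls.

## Task

The index plate of the hardness tester has been left between two stations, its spring plunger riding on the plate. Put the green specimen disc from the steel tray flat into the plate's empty blue nest, then push the plate gently round by one of its posts, anticlockwise seen from above, until the plunger drops into the next notch and stops it, with the loaded nest under the gauge. Stop pushing as soon as it locks, never lean on the plate or the gauge with more than 12 N, and leave everything else where it is.

Things in the scene. Friction and masses are not known exactly. Their poses are not given: they have to be found in the camera images.
- stand: Hardness tester stand, fixed: white casting 380 x 420 x 28 mm, carrying index plate, gauge and stop block. Origin on the table on the plate's axis, z up. Gauge column (32 mm thick, 330 mm tall) at y = -190 mm in its frame. Grey stop block at about +x: 111 to 174 mm from the axis, 86 mm high, its plunger's knob (28 mm across) up to 112 mm.
- pivot (a point): Point on the rotation axis of the index plate at the height of the plate's top face, 52 mm above the table. The plate is an aluminium disc 270 mm across, 12 mm thick, with a hub 44 mm across and 20 mm high in the middle. Drag of its bearing about 0.2 N m; it stays where it is left.
- plate (a joint): Index plate's angle, rad, growing anticlockwise seen from above; 0: empty nest towards the stand's -x; 1.571: nest centred under the gauge (stand's -y). Notches every 1.571. The stop block is clamped in an arc slot, set off by an unknown amount so that readings fall on fresh spots: the plate locks anywhere within 0.16 rad either side of 1.571; this must be felt.
- plunger (a joint): Lift (m) of the spring plunger, a round-nosed 8 mm pin in the stop block pressing down on the plate's rim: 0 = dropped into a notch, about 0.005 = riding on the flat top. In its last 0.03 rad or so the dropping nose draws the plate on, away from the finger (push force vanishes); then the pin locks the plate (0.6 mm play) and further pushing meets a hard stop.
- nest (a point): Centre of the floor of the empty nest, 78 mm from the plate's axis: a blue ring 64 mm across outside, 52.4 mm bore, 5 mm deep, on the plate's top face (floor 52 mm above the table). The other three nests (dark steel rings, at quarter turns) hold grey discs fixed to the plate, 12 mm thick.
- post_a (a point): Push post 95 mm from the plate's axis, 45 deg ahead (anticlockwise) of the empty nest. Point at its foot on the plate's top face. Posts a to d are alike, at quarter turns anticlockwise: pin 14 mm across with a red tip, 45 mm high above the plate's face, with a foot collar 20 mm across and 4 mm high.
- post_b (a point): Foot of the push post 135 deg ahead (anticlockwise) of the empty nest; see post_a.
- post_c (a point): Foot of the push post 225 deg ahead (135 deg behind) the empty nest; see post_a.
- post_d (a point): Foot of the push post 45 deg behind the empty nest; see post_a.
- gauge_tip (a point): Centre of the underside of the gauge's round foot (18 mm across), 88 mm above the table, 78 mm from the plate's axis: about 24 mm above a loaded disc. The stem is 20 mm thick up to 148 mm above the table; above that the gauge's dial and head are 60 mm wide.
- disc_green: The specimen to load: a loose moulded green disc 50 mm across and 12 mm thick, about 30 g, lying flat in the tray. Origin at the centre of its underside, z up.
- disc_red: Red disc of the same size in the tray; to be left there.
- disc_black: Black disc of the same size in the tray; to be left there.
- tray: Stainless steel tray fixed to the bench, 240 mm (its x) x 160 mm (its y), walls 18 mm high and 2 mm thick, floor 2 mm thick. Origin on the table under its centre. The three discs lie about 72 mm apart along its x axis, near its middle line.
- weight_big: Loose steel test weight, 96 mm across, 50 mm high, standing on the bench; origin under its centre.
- weight_small: Loose steel test weight, 80 mm across, 34 mm high, standing on the bench; origin under its centre.
- spray: Loose spray can, 54 mm across, 170 mm tall, red cap; origin under its centre.
- brush: Loose hand brush lying on the bench; origin under its middle.
- driver: Loose screwdriver lying on the bench; origin under its middle.
- dish: Loose white dish, 70 mm across, 30 mm high; origin under its centre.
There are look-alikes about, which are no part of the job. There is more than one size of the disc_green; the one meant has the size given above.

How it is judged (in metres and radians):
On the way, in this order (a step that is already met when the one before it is completed fails the run):
1. the green disc lies flat in the empty nest, the plate still short of the notch (horizontal distance between disc_green and nest below 0.002 m and z of disc_green in the frame of nest below 0.0015 m and angle between disc_green's own z axis and vertical below 0.05 rad and value of joint plunger above 0.0035 m and value of joint plate below 1.2 rad), for 0.2 s.
2. the plunger has dropped into the next notch with the loaded nest under the gauge (value of joint plunger below 0.002 m and horizontal distance between nest and gauge_tip below 0.016 m and horizontal distance between disc_green and nest below 0.002 m), for 0.2 s.
At the end, for the whole second after the job is handed in: The plunger is down in the notch (lift under 2 mm), the blue nest is under the gauge (within 16 mm of its foot, seen from above), the green disc lies in that nest (centred within 2 mm, underside within 1.5 mm of the floor, tilt under 0.05 rad), and plate and disc are at rest (all of step 2 and z of disc_green in the frame of nest below 0.0015 m and angle between disc_green's own z axis and vertical below 0.05 rad and velocity of joint plate between -0.02 and 0.02 rad/s and linear speed of disc_green below 0.01 m/s); the robot touches nothing.
It fails at once if the plate was carried past the notch (value of joint plate above 1.81 rad).
It fails at once if the robot pressed on the tester (plate, posts, gauge or stand) with more than 12 N (contact force between any of the fingers, the arm and stand above 12 N).
It fails at once if the green disc was pressed onto the plate with more than 12 N (contact force between disc_green and stand above 12 N).
It fails at once if another disc was disturbed (moved more than 10 mm) (distance of any of disc_red, disc_black from where it was at the start of the episode above 0.01 m).
It fails at once if something else on the bench was disturbed (moved more than 15 mm) (distance of any of weight_big, weight_small, spray, brush, driver, dish from where it was at the start of the episode above 0.015 m).
It also fails if it takes over 72 s, if anything falls off the work surface, if the arm or the gripper's body presses on something with over 40 N, if the wrist force passes 120 N, or if a joint passes its speed limit or range.

## Working session

There is one attempt and no reset: what is moved stays moved. The work goes in short steps, Python scripts to look and compute and a shell command to move; the robot and the scene stay as the last step left them, time stands still between calls to the robot, and variables do not carry over. Pictures are saved under pics/ and viewed, at most 12 in all, crops included, and the job is handed in when it is done.

```bash
mkdir -p pics; cat > h.py <<'E'
import numpy as np, cv2
from cell import r
def ray(name,u,v):
    c=r.get_calibration(name);K=np.array(c["K"]);k1=c["k1"];T=np.array(c["cam_to_world"])
    x=(u-K[0,2])/K[0,0];y=(v-K[1,2])/K[1,1];a,b=x,y
    for _ in range(20):
        s=1+k1*(a*a+b*b);a,b=x/s,y/s
    return T[:3,3],T[:3,:3]@np.array([a,-b,-1.0])
def onz(name,u,v,z):
    o,d=ray(name,u,v);return o+d*(z-o[2])/d[2]
def dep(name,u,v,D):
    o,d=ray(name,u,v);return o+d*D
def pix(name,P):
    c=r.get_calibration(name);K=np.array(c["K"]);k1=c["k1"];T=np.array(c["cam_to_world"])
    p=T[:3,:3].T@(np.array(P)-T[:3,3]);a,b=p[0]/-p[2],-p[1]/-p[2];s=1+k1*(a*a+b*b)
    return K[0,0]*a*s+K[0,2],K[1,1]*b*s+K[1,2]
def tri(n1,p1,n2,p2):
    o1,d1=ray(n1,*p1);o2,d2=ray(n2,*p2)
    s=np.linalg.lstsq(np.c_[d1,-d2],o2-o1,rcond=None)[0]
    a,b=o1+s[0]*d1,o2+s[1]*d2
    return (a+b)/2,np.linalg.norm(a-b)
E
python3 - <<'E'
from h import *
for n in("side","top"):
    p,d=r.snapshot(n);cv2.imwrite(f"pics/{n}0.png",p);np.save(f"{n}0.npy",d)
    c=r.get_calibration(n);print(n,np.round(c["K"],1).tolist(),c["k1"],np.round(c["cam_to_world"],3).tolist())
s=r.read_state();print({k:np.round(v,3).tolist() for k,v in s.items()})
E
```

```text
side [[507.9, 0.0, 317.8], [0.0, 507.9, 238.6], [0.0, 0.0, 1.0]] -0.05518656811898805 [[-0.979, 0.148, -0.139, 358.993], [-0.203, -0.692, 0.693, 895.359], [0.007, 0.707, 0.707, 1007.497], [0.0, 0.0, 0.0, 1.0]]
top [[574.9, 0.0, 319.4], [0.0, 574.9, 238.6], [0.0, 0.0, 1.0]] 0.015032597741553782 [[-0.024, 0.987, -0.162, 267.699], [-1.0, -0.02, 0.023, -3.836], [0.02, 0.162, 0.987, 1538.63], [0.0, 0.0, 0.0, 1.0]]
{'t': 0.1, 'joint_positions': [-1.414, 0.435, 0.025, 1.574, -0.012, 1.134, -0.075], 'dq': [-0.0, -0.002, -0.001, -0.002, -0.001, -0.0, -0.001], 'effort': [0.004, -66.913, 0.988, -31.514, -0.061, 0.037, 0.0], 'position': [160.525, 603.828, 404.031], 'orientation': [-0.407, -3.115, 0.002], 'ft_force': [-0.972, 0.72, -0.089], 'ft_torque': [0.006, 0.031, 0.088], 'gripper_force': 0.0, 'gripper_width': 1.007}
```

View pics/top0.png

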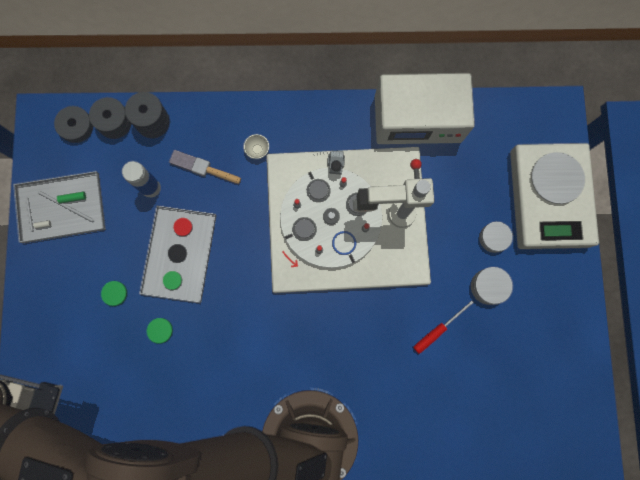

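View pics/side0.png

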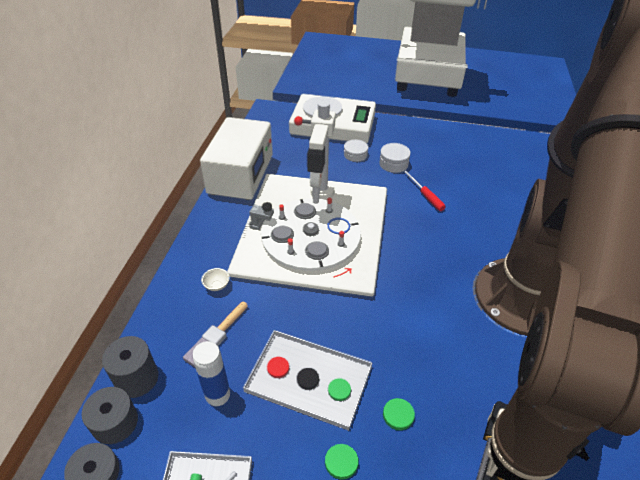

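Both views agree. In top0, the tray's green disc is at (172,281), the blue nest at (344,243), the hub at (331,216), the gauge near (407,205) and the stop block at (336,160). The red post tips are at (366,227) a, (344,181) b, (297,203) c and (319,249) d.

Green look-alikes: loose larger discs at (113,293) and (159,330), and a green marker at (70,197). The one I want is in the tray between the walls, at (172,281).

```bash
cat > m.py <<'E'
from h import *
def comps(name,p,roi,fn):
    x0,y0,x1,y1=roi;q=cv2.resize(p[y0:y1,x0:x1],None,fx=4,fy=4,interpolation=cv2.INTER_CUBIC)
    m=fn(cv2.cvtColor(q,cv2.COLOR_BGR2HSV)).astype(np.uint8)*255
    cs,_=cv2.findContours(m,cv2.RETR_LIST,cv2.CHAIN_APPROX_NONE);out=[]
    for c in cs:
        a=cv2.contourArea(c)
        if a<60 or len(c)<6:continue
        (u,v),ax,an=cv2.fitEllipse(c)
        out.append(((u+.5)/4-.5+x0,(v+.5)/4-.5+y0,a/16,ax[0]/4,ax[1]/4))
    return out
green=lambda h:(abs(h[...,0].astype(int)-65)<20)&(h[...,1]>120)&(h[...,2]>60)
red=lambda h:((h[...,0]<8)|(h[...,0]>172))&(h[...,1]>130)
blue=lambda h:(abs(h[...,0].astype(int)-108)<14)&(h[...,1]>110)
E
python3 - <<'E'
from m import *
for n,R in(("top",dict(g=(95,260,225,350),plate=(278,165,382,272))),("side",dict(g=(235,330,420,480),plate=(255,190,366,275)))):
    p=cv2.imread(f"pics/{n}0.png");D=np.load(n+"0.npy")
    for k,f in(("g",green),("plate",red),("plate",blue)):
        for c in comps(n,p,R[k],f):
            d=D[int(round(c[1])),int(round(c[0]))]
            print(n,k,f is blue,np.round(c,2),np.round(dep(n,c[0],c[1],d),1))
t=cv2.imread("pics/top0.png");s=cv2.imread("pics/side0.png")
a=cv2.resize(t[195:345,95:235],(560,600),interpolation=cv2.INTER_CUBIC)[:,:]
b=cv2.resize(s[190:340,250:370],(240*2,600))[:, :]
a=cv2.resize(t[190:290,95:235],(400,286),interpolation=3);b=cv2.resize(t[145:275,270:410],(400,371),interpolation=3)
c=cv2.resize(s[185:275,240:380],(400,257),interpolation=3);d=cv2.resize(s[330:430,240:420],(400,222),interpolation=3)
im=np.zeros((600,800,3),np.uint8);im[:257,:400]=c;im[290:290+286,:400]=a[:286];im[:371,400:]=b;im[375:597,400:]=d
cv2.imwrite("pics/crop1.png",im)
E
```

```text
top g False [159.09 330.26 506.78  24.85  25.97] [284.3 383.   14. ]
top g False [113.48 293.04 498.84  24.67  25.74] [383.6 503.3  15.7]
top g False [171.81 280.06 242.25  17.41  17.73] [414.2 352.1  16.1]
top plate False [273.81 207.64  23.41  20.9  120.51] [601.5  80.8  28.8]
top plate False [319.07 247.8   14.06   4.13   4.38] [481.  -36.5  91.9]
top plate False [366.17 225.59   7.75   2.98   3.39] [ 536.  -158.6   92.1]
top plate False [296.55 201.19  12.     3.69   4.19] [603.6  18.6  91.5]
top plate False [343.35 179.59  12.78   3.7    4.45] [ 656.7 -103.3   99.1]
top plate True [343.72 242.58  42.34  21.84  22.21] [ 498.6 -102.    56.8]
side g False [341.22 461.15 926.06  33.26  35.47] [385.5 509.7  14.3]
side g False [398.38 413.73 780.06  30.31  32.79] [286.3 388.2  12.4]
side g False [339.15 389.29 373.75  21.39  22.26] [416.5 357.8  11.7]
side plate False [344.51 270.96  15.19   5.57  12.55] [460.   37.3  29.4]
side plate False [289.77 240.78  22.06   4.42   6.67] [604.7  26.5  97.9]
side plate False [341.22 233.48  18.31   4.23   5.78] [482.8 -29.7  94.9]
side plate False [281.13 206.97  15.53   3.43   5.99] [660.  -98.3  93.4]
side plate False [329.26 200.34  14.41   3.48   5.55] [ 537.8 -154.6   91.9]
side plate True [338.42 225.47  54.22  14.76  21.39] [ 501.4 -102.    52.4]
side plate True [256.02 193.62   9.88   1.96   8.49] [ 779.8 -237.9    5.1]
```

View pics/crop1.png

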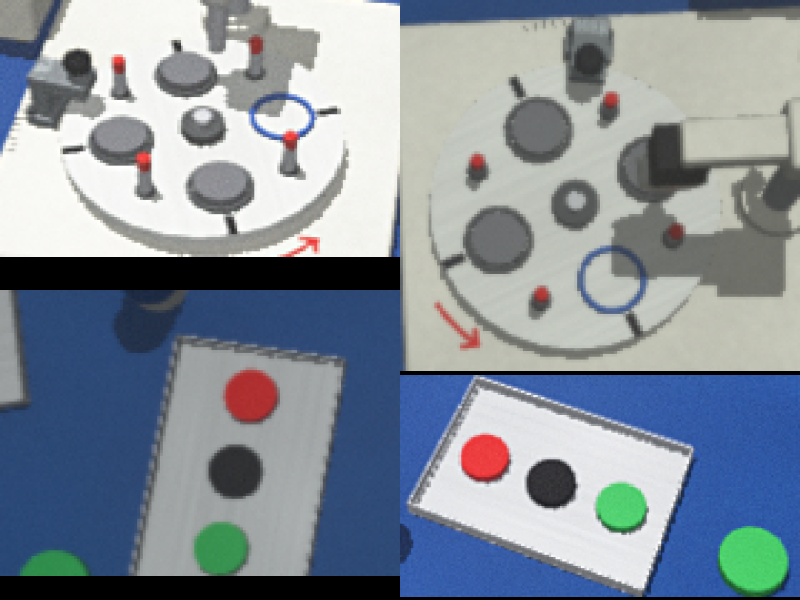

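The crop shows the chosen disc is the small green one in the tray, about 47 mm by pixel size against about 67 mm for the loose ones. The nest ring is clean in both views, with its lower right shaded by the gauge in the top view.

```bash
python3 - <<'E'
from m import *
P=dict(green=((171.81,280.06),(339.15,389.29)),big=((159.09,330.26),(398.38,413.73)),nest=((343.72,242.58),(338.42,225.47)),
d=((319.07,247.8),(341.22,233.48)),a=((366.17,225.59),(329.26,200.34)),c=((296.55,201.19),(289.77,240.78)),b=((343.35,179.59),(281.13,206.97)))
Q={}
for k,(t,s) in P.items():
    X,e=tri("top",t,"side",s);Q[k]=X;z=dict(green=14,big=14,nest=57).get(k,95)
    print(k,np.round(X,1),"gap",round(e,1),"top@z",np.round(onz("top",*t,z)[:2],1),"side@z",np.round(onz("side",*s,z)[:2],1))
ax=np.mean([Q[k] for k in"abcd"],0);print("axis",ax,[np.linalg.norm(Q[k][:2]-ax[:2]) for k in"abcd"],"nest r",np.linalg.norm(Q["nest"][:2]-ax[:2]))
# red & black disc centres -> tray x dir
for n,roi in(("top",(150,205,215,300)),("side",(250,335,370,420))):
    p=cv2.imread(f"pics/{n}0.png");c=max(comps(n,p,roi,red),key=lambda c:c[2]);print(n,np.round(c,1),onz(n,c[0],c[1],14)); 
    for w in [c for c in comps(n,p,roi,lambda h:h[...,2]<60) if c[2]>100]:print("blk",np.round(w,1),onz(n,w[0],w[1],14))
# stand edges: orientation from white region
p=cv2.imread("pics/top0.png");h=cv2.cvtColor(p,cv2.COLOR_BGR2HSV);m=((h[...,1]<70)&(h[...,2]>90)).astype(np.uint8);m[:, :260]=0;m[:,435:]=0;m[:148]=0;m[300:]=0
pts=cv2.findNonZero(m);(c,s,an)=cv2.minAreaRect(pts);bx=cv2.boxPoints((c,s,an));print([np.round(onz("top",*q,28)[:2],0).tolist() for q in bx])
E
```

```text
green [416.1 354.5   5.5] gap 1.7 top@z [414.4 352.6] side@z [416.4 359. ]
big [285.1 385.    5.9] gap 1.4 top@z [284.3 383. ] side@z [286.4 389. ]
nest [ 500.4 -102.4   51.9] gap 2.1 top@z [ 498.5 -102. ] side@z [500.7 -97.2]
d [482.6 -36.6  87.9] gap 2.2 top@z [480.5 -36.5] side@z [482.8 -29.6]
a [ 537.7 -159.1   87.8] gap 1.8 top@z [ 535.4 -158.3] side@z [ 537.1 -151. ]
c [605.5  18.7  89.6] gap 2.9 top@z [602.8  18.6] side@z [605.5  23.6]
b [ 660.7 -104.    88. ] gap 2.0 top@z [ 657.8 -103.5] side@z [659.4 -96.6]
axis [571.61344647 -70.24928799  88.31870598] [np.float64(95.12039789344843), np.float64(95.25863889547853), np.float64(95.20911409101846), np.float64(95.12451210769332)] nest r 78.13804393501471
top [182.3 226.6 241.9  17.4  17.7] [557.57256111 327.1435119   14.        ]
blk [176.9 253.2 223.5  16.8  16.9] [485.81587367 340.47668864  14.        ]
side [277.7 366.8 347.9  20.5  21.6] [559.06770025 333.34819647  14.        ]
blk [307.7 378.5 342.3  20.7  21.1] [487.87156249 347.7793317   14.        ]
[[769.0, 118.0], [787.0, -352.0], [389.0, -351.0], [374.0, 100.0]]
```

```bash
python3 -m inch '[[-30,-17,10,0,75],[-65,-37,30,-1,75],[-105,-59,50,-2,75],[-145,-82,75,-3,75],[-185,-105,100,-4,75],[-225,-127,120,-4.8,75],[-265,-150,135,-4.8,75],[-300,-169,145,-4.8,75],[-310.5,-175.5,145,-4.8,75],[-310.5,-175.5,145,-4.8,75]]'
python3 - <<'E'
from h import *
print(r.read_state()["orientation"])
ims=[]
for n,x,y in(("top",95,190),("side",250,290)):
    p,d=r.snapshot(n);cv2.imwrite(f"pics/{n}1.png",p);ims.append(cv2.resize(p[y:y+150,x:x+150],(400,400),interpolation=3))
cv2.imwrite("pics/crop2.png",np.hstack(ims))
E
```

```text
t: 1.35
position: [415.8, 354.4, 259.7]
orientation: [-0.278, -3.129, 0.0]
ft_force: [0.1, 0.9, -0.3]
gripper_width: 0.816
gripper_force: 0.0
[-2.78463086e-01 -3.12897426e+00  6.97324758e-05]
```

View pics/crop2.png

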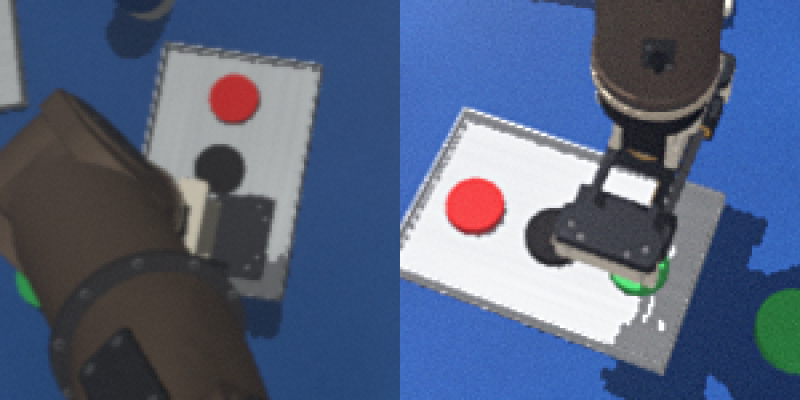

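The fingers straddle the green disc, which is just visible under the pads at about (640,275) in the right-hand crop, and clear the black disc. Going down and gripping.

```bash
python3 -m inch '[[0,0,20,0,75],[0,0,40,0,75],[0,0,58,0,75],[0,0,68,0,75],[0,0,73,0,75],[0,0,73,0,75],[0,0,73,0,40],[0,0,73,0,40],[0,0,73,0,40],[0,0,73,0,40]]' 12; python3 -m inch '[[0,0,0,0,40],[0,0,0,0,40],[0,0,0,0,40],[0,0,0,0,40]]'
```

```text
t: 2.7
position: [415.7, 354.7, 187.0]
orientation: [0.276, 3.129, 0.001]
ft_force: [-0.1, -0.3, 2.4]
gripper_width: 0.538
gripper_force: 12.0
t: 3.2
position: [415.7, 354.7, 187.0]
orientation: [0.276, 3.129, 0.001]
ft_force: [-0.5, -1.4, 5.3]
gripper_width: 0.54
gripper_force: 12.0
```

```bash
python3 -m inch '[[0,0,-10,0,40],[0,0,-30,0,40],[0,0,-60,0,40],[0,0,-95,0,40],[0,0,-125,0,40],[0,0,-140,0,40],[-10,-25,-140,2,40],[-25,-65,-140,5,40],[-40,-108,-140,8,40],[-56,-150,-140,11,40]]'; python3 -m inch '[[-16,-43,0,2,40],[-32,-86,0,4,40],[-48,-129,0,6,40],[-64,-172,0,8,40],[-80,-215,0,9,40],[-94,-253,0,11,40],[-102,-275,0,11,40],[-106,-284,0,11,40],[-106,-284,0,11,40]]'
python3 - <<'E'
from h import *
print(r.read_state()["orientation"])
ims=[]
for n,x,y in(("top",270,140),("side",250,100)):
    p,d=r.snapshot(n);cv2.imwrite(f"pics/{n}2.png",p);ims.append(cv2.resize(p[y:y+150,x:x+150],(400,400),interpolation=3))
cv2.imwrite("pics/crop3.png",np.hstack(ims))
E
```

```text
t: 4.45
position: [444.0, 194.3, 325.7]
orientation: [-0.58, -3.086, 0.003]
ft_force: [0.3, 0.1, -1.5]
gripper_width: 0.533
gripper_force: 12.0
t: 5.58
position: [440.6, -106.3, 326.2]
orientation: [-0.87, -3.017, 0.0]
ft_force: [-0.1, 0.7, -0.9]
gripper_width: 0.537
gripper_force: 12.0
[-8.70332862e-01 -3.01742368e+00  3.63588595e-04]
```

View pics/crop3.png

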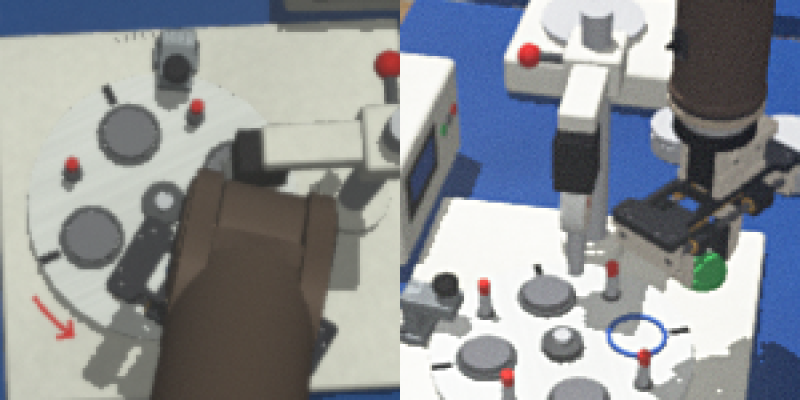

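```bash
python3 - <<'E'
from m import *
p,D=r.snapshot("side");roi=p[160:230,490:540]
ims=cv2.resize(p[150:225,470:570],None,fx=6,fy=6,interpolation=3)
m=green(cv2.cvtColor(p,cv2.COLOR_BGR2HSV));m[260:]=0
m2=m.copy()
vs,us=np.nonzero(m);print(len(vs),us.min(),us.max(),vs.min(),vs.max())
X=np.array([dep("side",u,v,D[v,u]) for u,v in zip(us,vs) if D[v,u]>0]);print(np.round(X.min(0)),np.round(X.max(0)),X.mean(0))
c=np.median(X,0);X=X[np.linalg.norm(X-c,axis=1)<40];c=X.mean(0);U,S,V=np.linalg.svd(X-c);print(c,S/np.sqrt(len(X)),V)
g=p[vs.min()-25:vs.max()+25,us.min()-40:us.max()+30];cv2.imwrite("pics/crop4.png",cv2.resize(g,None,fx=6,fy=6,interpolation=3))
E
```

```text
130 266 371 148 208
[ 420. -363.   88.] [778. -42. 218.] [ 436.87346277 -101.50106193  152.6829206 ]
[434.17167987 -99.92886538 152.67434023] [13.16424811  7.2805362   2.79354912] [[-0.008484   -0.99709114  0.07574487]
 [ 0.99996139 -0.00863311 -0.00164134]
 [ 0.00229048  0.07572802  0.99712588]]
```

View pics/crop4.png

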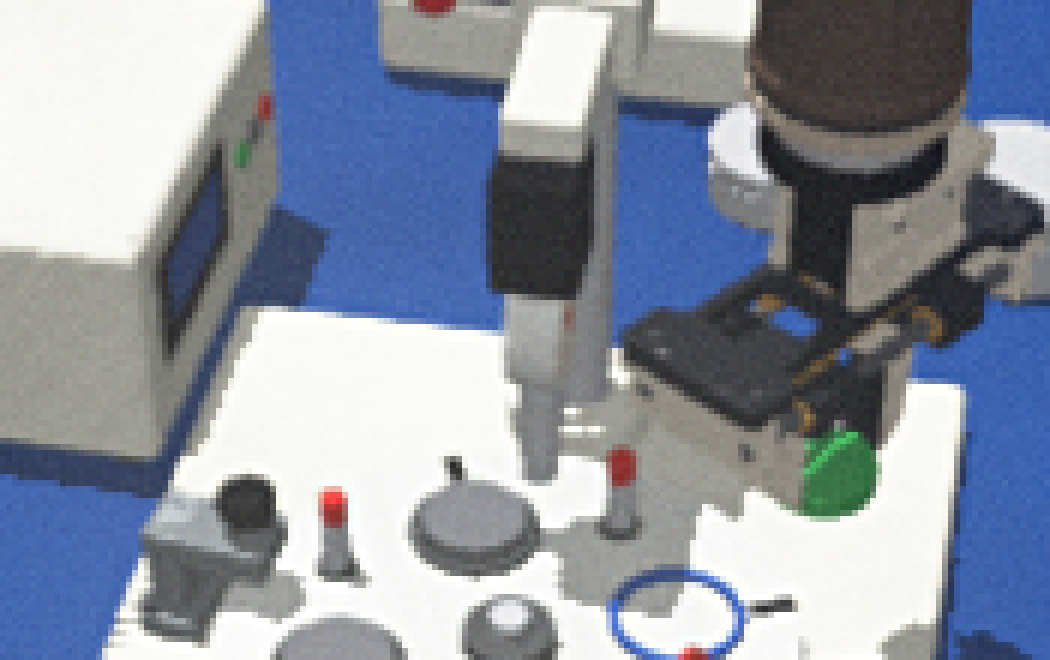

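The disc is held flat: its plane normal is about vertical and its top face is at z of about 153, as expected from the TCP. Moving over the nest and down to just above the ring.

```bash
python3 -m inch '[[-12,9,0,0,40],[-26,19,0,0,40],[-40,29,0,0,40],[-48.6,35,0,0,40],[-48.6,35,15,0,40],[-48.6,35,35,0,40],[-48.6,35,52,0,40],[-48.6,35,66,0,40],[-48.6,35,75,0,40],[-48.6,35,75,0,40]]'
cat > look.py <<'E'
from m import *
import sys
from scipy.optimize import least_squares
s=r.read_state();T=s["position"];print(np.round(T,1),s["gripper_width"],np.round(s["ft_force"],1))
p,D=r.snapshot("side");u0,v0=pix("side",[T[0],T[1],T[2]-178]);u0,v0=int(u0),int(v0)
cv2.imwrite("pics/"+sys.argv[1]+".png",cv2.resize(p[v0-45:v0+55,u0-60:u0+60],None,fx=5,fy=5,interpolation=3))
q=cv2.resize(p[v0-40:v0+40,u0-40:u0+40],None,fx=4,fy=4,interpolation=3)
hs=cv2.cvtColor(q,cv2.COLOR_BGR2HSV);m=green(hs).astype(np.uint8)*255
c=max(cv2.findContours(m,cv2.RETR_LIST,cv2.CHAIN_APPROX_NONE)[0],key=cv2.contourArea)[:,0,:].astype(float)
c=(c+.5)/4-.5+[u0-40,v0-40];print("area",cv2.contourArea(c.astype(np.float32)),"bbox",c.min(0),c.max(0))
np.save("cont.npy",c)
print("crop origin",u0-60,v0-45)
E
python3 look.py near1
```

```text
t: 6.98
position: [500.6, -102.1, 251.1]
orientation: [-0.868, -3.018, 0.0]
ft_force: [-0.5, 0.2, -0.4]
gripper_width: 0.536
gripper_force: 12.0
[ 500.6 -102.1  251.1] 0.536353065480406 [-0.5  0.2 -0.4]
area 100.5625 bbox [335.625 213.625] [347.375 226.375]
crop origin 278 174
```

View pics/near1.png

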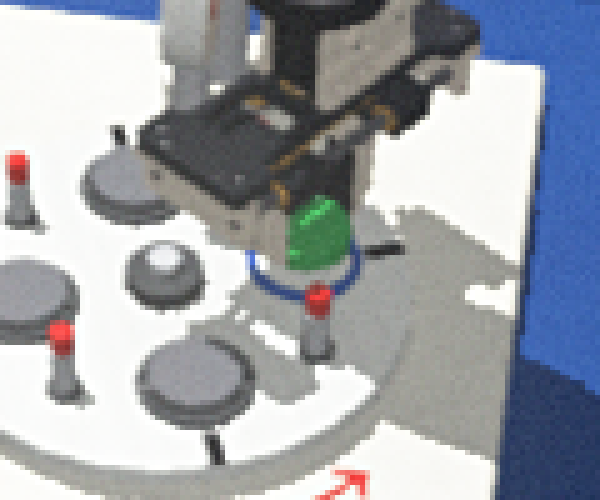

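```bash
cat > fit.py <<'E'
from m import *
from scipy.optimize import least_squares
c=np.load("cont.npy");T=r.read_state()["position"];zb=T[2]-185.0
# split: rightmost point divides top arc (top face rim) from bottom arc (bottom rim)
ur=c[:,0].max();vr=c[c[:,0]>ur-.3][:,1].mean();print("right",ur,vr)
ul=c[:,0].min()
top=[onz("side",u,v,zb+12)[:2] for u,v in c if v<vr-2.2 and u>ul+3]
bot=[onz("side",u,v,zb)[:2] for u,v in c if v>vr+2.5 and u>ul+1.5]
o,d=ray("side",ur,vr);P=onz("side",ur,vr,zb+6)[:2];n=np.array([d[1],-d[0]]);n/=np.linalg.norm(n);n*=-1 if n[0]>0 else 1
f=lambda x:np.r_[[np.linalg.norm(q-x)-25 for q in top],[np.linalg.norm(q-x)-25 for q in bot],5*(n@(P-x)-25)]
s=least_squares(f,T[:2],loss="soft_l1");print("all",s.x,"rms",np.sqrt((f(s.x)**2).mean()),len(top),len(bot))
for A in (top,bot):
    g=lambda x:[np.linalg.norm(q-x)-25 for q in A];w=least_squares(g,T[:2]);print(w.x,np.std(g(w.x)))
print("right edge centre along n",n,"=",n@P-25,"TCP",n@T[:2])
# nest ring from the first picture, same camera
p=cv2.imread("pics/side0.png");k=max(comps("side",p,(318,205,366,245),blue),key=lambda c:c[2])
for z in(55,56,57):
    N=onz("side",k[0],k[1],z)[:2];print("nest",z,N,"along n",n@N)
N=onz("side",k[0],k[1],55.7)[:2];dlt=N-s.x
R=cv2.Rodrigues(np.array(r.read_state()["orientation"]))[0];print("tool shift",(R.T@np.r_[dlt,0])[:2])
E
python3 fit.py
```

```text
right 347.375 220.5
all [ 506.71543724 -103.76556209] rms 4.9347559356244 53 44
[496.02623636 -94.92785913] 3.093511557243497
[ 504.41064031 -107.30291606] 0.828267687393036
right edge centre along n [-0.9929905 -0.1181942] = -487.3030568327544 TCP -485.27079469667905
nest 55 [500.96235635 -99.29521793] along n -485.71474182952517
nest 56 [500.81330695 -98.25095875] along n -485.6901625658879
nest 57 [500.66425755 -97.20669957] along n -485.6655833022506
tool shift [7.72580473 1.29423418]
```

```bash
cat > fit2.py <<'E'
from m import *
from scipy.optimize import least_squares
import sys
def edges(p,cen,angs,rmax=20):
    g=p.astype(float);g=g[...,1]-(g[...,0]+g[...,2])/2
    out=[]
    for a in angs:
        t=np.arange(0,rmax,.1);u=cen[0]+t*np.cos(a);v=cen[1]+t*np.sin(a)
        w=cv2.remap(g.astype(np.float32),u.astype(np.float32)[None],v.astype(np.float32)[None],cv2.INTER_LINEAR)[0]
        ins=np.median(w[:30]) ; 
        k=np.argmax(w<ins*.5);out.append((u[k],v[k]))
    return np.array(out)
def fitc(p,cen,angs,zb,x0,dbg=1):
    E=edges(p,cen,angs);
    O,_=ray("side",320,240)
    def f(x,R=25.):  # silhouette of a cylinder: outline of the two rims
        res=[]
        th=np.arange(0,2*np.pi,.02)
        P=[];
        for z in(zb,zb+12):
            P+= [pix("side",[x[0]+R*np.cos(t),x[1]+R*np.sin(t),z]) for t in th]
        H=cv2.convexHull(np.array(P,np.float32))
        return np.array([cv2.pointPolygonTest(H,(float(e[0]),float(e[1])),True) for e in E])
    s=least_squares(f,x0,diff_step=1e-3,loss="soft_l1",f_scale=.3);e=f(s.x);print("centre",s.x,"resid px",np.round(e,1));return s.x
a=np.radians
p0=cv2.imread("pics/side0.png");fitc(p0,(339.1,389.3),a(np.arange(0,360,20)),2,[416.,357.])
E
cat > l2.py <<'E'
from fit2 import *
s=r.read_state();T=s["position"];p,_=r.snapshot("side")
u,v=pix("side",[T[0],T[1],T[2]-175]);c=np.load("cont.npy").mean(0);
print("seed",c,u,v)
E_=a(np.arange(-50,111,8));print(np.round(edges(p,(341,220.5),E_),1).tolist())
X=fitc(p,(341,220.5),E_,T[2]-185,T[:2])
N=onz("side",338.42,225.47,55.7)[:2];R=cv2.Rodrigues(np.array(s["orientation"]))[0]
print("nest",N,"tool shift",(R.T@np.r_[N-X,0])[:2],"disc vs TCP in tool",(R.T@np.r_[X-T[:2],0])[:2])
E
python3 l2.py
```

```text
Traceback (most recent call last):
  File "l2.py", line 1, in <module>
    from fit2 import *
  File "fit2.py", line 26, in <module>
    p0=cv2.imread("pics/side0.png");fitc(p0,(339.1,389.3),a(np.arange(0,360,20)),2,[416.,357.])
                                    ~~~~^^^^^^^^^^^^^^^^^^^^^^^^^^^^^^^^^^^^^^^^^^^^^^^^^^^^^^^
  File "fit2.py", line 24, in fitc
    s=least_squares(f,x0,diff_step=1e-3,loss="soft_l1",f_scale=.3);e=f(s.x);print("centre",s.x,"resid px",np.round(e,1));return s.x
  File "fit2.py", line 21, in f
    P+= [pix("side",[x[0]+R*np.cos(t),x[1]+R*np.sin(t),z]) for t in th]
         ~~~^^^^^^^^^^^^^^^^^^^^^^^^^^^^^^^^^^^^^^^^^^^^^^
  File "h.py", line 14, in pix
    c=r.get_calibration(name);K=np.array(c["K"]);k1=c["k1"];T=np.array(c["cam_to_world"])
ValueError: time passes only in moves, steps and waits
```

That model-projection fit broke the "no search over drawn models" rule anyway, so I'm dropping it. I'll cast the edge rays onto the rim planes and fit a plain circle instead.

```bash
rm fit2.py l2.py; sed -i 's/^def ray/C={n:r.get_calibration(n) for n in ("side","top")}\ndef ray/; s/r.get_calibration(name)/C[name]/' h.py
cat > l3.py <<'E'
from m import *
from scipy.optimize import least_squares
def edges(p,cen,angs):
    g=p.astype(np.float32);g=g[...,1]-(g[...,0]+g[...,2])/2;out=[]
    for a in np.radians(angs):
        t=np.arange(0,20,.1);u=(cen[0]+t*np.cos(a)).astype(np.float32);v=(cen[1]+t*np.sin(a)).astype(np.float32)
        w=cv2.remap(g,u[None],v[None],cv2.INTER_LINEAR)[0];k=np.argmax(w<np.median(w[:20])*.5);out.append((u[k],v[k]))
    return np.array(out)
def circ(p,cen,at,ab,zb,x0):
    Q=[onz("side",*e,zb+12)[:2] for e in edges(p,cen,at)]+[onz("side",*e,zb)[:2] for e in edges(p,cen,ab)]
    f=lambda x:np.linalg.norm(np.array(Q)-x,axis=1)-25
    s=least_squares(f,x0,loss="soft_l1");print("centre",np.round(s.x,2),"res",np.round(f(s.x),1));return s.x
if __name__=="__main__":
    circ(cv2.imread("pics/side0.png"),(339.1,389.3),range(190,350,10),range(20,160,10),2,[416.,357.])
    s=r.read_state();T=s["position"];p,_=r.snapshot("side");c=(341,220)
    print(np.round(edges(p,c,range(-70,130,10)),1).tolist())
    X=circ(p,c,range(-60,-5,5),range(15,100,5),T[2]-185,T[:2])
    N=onz("side",338.42,225.47,55.7)[:2];R=cv2.Rodrigues(np.array(s["orientation"]))[0]
    print("nest",N,"shift",(R.T@np.r_[N-X,0])[:2],"disc-TCP",(R.T@np.r_[X-T[:2],0])[:2])
E
python3 l3.py
```

```text
centre [417.47 353.95] res [-0.7 -1.1 -1.8 -2.  -2.4 -2.7 -2.7 -3.3 -3.1 -2.8 -3.1 -2.5 -2.5 -2.6
 -1.6 -1.4 -0.9 -1.  -1.4 -1.3 -1.8 -2.  -1.4 -1.8 -2.1 -2.2 -2.3 -2.3
 -2.2 -1.7]
[[343.5, 213.0], [344.70001220703125, 213.60000610351562], [345.6000061035156, 214.5], [346.5, 215.39999389648438], [347.1000061035156, 216.39999389648438], [347.5, 217.60000610351562], [347.6000061035156, 218.8000030517578], [347.70001220703125, 220.0], [347.5, 221.10000610351562], [347.20001220703125, 222.3000030517578], [346.70001220703125, 223.3000030517578], [346.20001220703125, 224.39999389648438], [345.5, 225.39999389648438], [344.3999938964844, 226.0], [343.3999938964844, 226.5], [342.29998779296875, 227.10000610351562], [341.0, 227.3000030517578], [339.70001220703125, 227.60000610351562], [338.29998779296875, 227.5], [336.6000061035156, 227.5]]
centre [ 503.08 -103.42] res [ 0.3 -0.2 -0.1 -0.   0.1 -0.1  0.1  0.3  0.1  0.2  0.4  0.2 -0.1 -0.6
 -0.5 -0.4 -0.2 -0.2  0.4  0.  -0.1  0.2 -0.3 -0.2  0.3  0.3 -0.1  0.4]
nest [500.86529323 -98.56089177] shift [4.45694116 2.93890458] disc-TCP [-2.52892959  0.14393392]
```

```bash
cat > l4.py <<'E'
from l3 import *
def ext(p,c,angs):
    e=edges(p,c,angs);return e
p0=cv2.imread("pics/side0.png");e=edges(p0,(339.1,388.5),range(0,360,2))
(u,v),ax,_=cv2.fitEllipse(e.astype(np.float32));L,Rr,B,Tt=e[:,0].min(),e[:,0].max(),e[:,1].max(),e[:,1].min();print("tray L R T B",L,Rr,Tt,B)
def halves(P):
    a=np.array([pix("side",np.add(P,[25*np.cos(t),25*np.sin(t),z])) for t in np.arange(0,6.28,.05) for z in(-6,6)]);m=a.min(0);M=a.max(0);c=np.array(pix("side",P));return c-m,M-c
C0=onz("side",(L+Rr)/2,(Tt+B)/2,8);lo,hi=halves(C0);inR=(hi[0]+lo[0]-(Rr-L))/2;inB=(hi[1]+lo[1]-(B-Tt))/2
print("tray centre side",C0[:2],"expected size",hi+lo,"insets",inR,inB)
s=r.read_state();T=s["position"];p,_=r.snapshot("side");e=edges(p,(341,220),range(-70,125,2));zc=T[2]-179
lo,hi=halves([T[0],T[1],zc]);uc=e[:,0].max()+inR-hi[0];vc=e[:,1].max()+inB-hi[1]
X=onz("side",uc,vc,zc)[:2];N=onz("side",338.42,225.47,54.5)[:2];R=cv2.Rodrigues(np.array(s["orientation"]))[0]
print("px",uc,vc,"disc",X,"nest",N,"d",N-X,"tool",(R.T@np.r_[N-X,0])[:2],"disc-TCP tool",(R.T@np.r_[X-T[:2],0])[:2])
E
python3 l4.py
```

```text
tray L R T B 327.663 350.5 377.9258 399.78906
tray centre side [417.06209609 354.82138423] expected size [23.39710637 23.79917087] insets 0.28005037612879846 0.9679600685252581
px 338.65091293268347 220.52825235617632 disc [501.06169492 -99.72678564] nest [501.04416167 -99.81399857] d [-0.01753325 -0.08721293] tool [-0.03149049 -0.08319771] disc-TCP tool [1.28228217 2.14896202]
```

```bash
python3 -m inch '[[0.5,0.8,0,0,40],[0.5,0.8,4,0,40],[0.5,0.8,7,0,40],[0.5,0.8,8.5,0,40],[0.5,0.8,9.5,0,40],[0.5,0.8,10.3,0,40],[0.5,0.8,10.3,0,40],[0.5,0.8,10.3,0,40]]' 6; python3 -c "
from h import *;s=r.read_state();print(s['ft_force'],s['ft_torque'])"
```

```text
t: 8.12
position: [500.9, -101.2, 241.5]
orientation: [0.868, 3.019, 0.0]
ft_force: [-0.1, 0.4, 0.1]
gripper_width: 0.539
gripper_force: 6.0
[-0.14596104  0.37721544  0.13181973] [0.02745351 0.03721114 0.02552053]
```

```bash
python3 -m inch '[[0,0,0.5,0,40],[0,0,1,0,40],[0,0,1,0,40]]'; python3 -m inch '[[0,0,0.5,0,40],[0,0,1,0,40],[0,0,1,0,40]]'
```

```text
t: 8.5
position: [500.8, -101.1, 240.4]
orientation: [-0.868, -3.019, -0.0]
ft_force: [-1.3, 0.2, 0.8]
gripper_width: 0.54
gripper_force: 6.0
t: 8.88
position: [500.8, -101.0, 239.4]
orientation: [-0.868, -3.019, -0.0]
ft_force: [-0.9, 2.7, -0.1]
gripper_width: 0.539
gripper_force: 6.0
```

```bash
python3 -m inch '[[0,0,0.5,0,40],[0,0,1,0,40],[0,0,1,0,40],[0,0,1,0,40]]'; python3 look.py near2
```

```text
t: 9.38
position: [501.0, -101.1, 238.7]
orientation: [0.868, 3.019, 0.001]
ft_force: [-2.6, 2.7, 5.2]
gripper_width: 0.536
gripper_force: 6.0
[ 501.  -101.1  238.7] 0.5358880512088032 [-2.6  2.7  5.2]
area 108.59375 bbox [335.625 216.625] [347.375 230.375]
crop origin 278 178
```

View pics/near2.png

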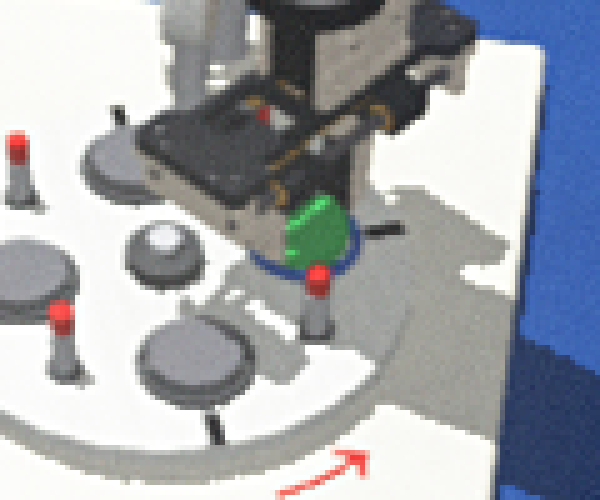

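```bash
python3 -m inch '[[0.3,0.1,0,0,40],[0.7,0.2,0,0,40],[0.7,0.2,0,0,40],[0.7,0.2,0,0,40]]'; python3 -m inch '[[0,0,0.4,0,40],[0,0,0.4,0,40],[0,0,0.4,0,40]]'
```

```text
t: 9.93
position: [500.4, -100.8, 238.3]
orientation: [0.869, 3.019, -0.0]
ft_force: [0.9, 0.5, 0.5]
gripper_width: 0.538
gripper_force: 6.0
t: 10.3
position: [500.4, -100.7, 237.9]
orientation: [-0.868, -3.019, 0.0]
ft_force: [0.5, -0.3, -0.2]
gripper_width: 0.539
gripper_force: 6.0
```

```bash
python3 -m inch '[[0,0,0.4,0,40],[0,0,0.4,0,40],[0,0,0.4,0,40]]'; python3 -m inch '[[0,0,0.4,0,40],[0,0,0.4,0,40],[0,0,0.4,0,40]]'
```

```text
t: 10.68
position: [500.4, -100.7, 237.6]
orientation: [0.868, 3.019, 0.0]
ft_force: [0.2, -0.1, 0.5]
gripper_width: 0.541
gripper_force: 6.0
t: 11.05
position: [500.4, -100.7, 237.3]
orientation: [0.868, 3.019, 0.0]
ft_force: [0.8, -0.6, 1.0]
gripper_width: 0.54
gripper_force: 6.0
```

Bottom of the disc is at about 52.3, so it's seated. Releasing and rising.

```bash
python3 -m inch '[[0,0,0,0,52],[0,0,0,0,56],[0,0,0,0,60],[0,0,0,0,60],[0,0,-4,0,60],[0,0,-15,0,60],[0,0,-40,0,60],[0,0,-75,0,60],[0,0,-90,0,60]]'; python3 -m inch '[[20,-15,0,0,60],[45,-35,0,0,60],[75,-55,0,0,60],[105,-75,0,0,60],[130,-95,0,0,60],[140,-100,0,0,60]]'
python3 - <<'E'
from m import *
from l3 import edges
ims=[]
for n,x,y in(("top",290,190),("side",270,170)):
    p,D=r.snapshot(n);cv2.imwrite(f"pics/{n}5.png",p);ims.append(cv2.resize(p[y:y+90,x:x+90],(400,400),interpolation=3))
    c=(338.5,224.) if n=="side" else (344,242)
    e=edges(p,c,range(0,360,5)).astype(np.float32);q=cv2.fitEllipse(e);print(n,q)
    for z in(52,57,61):print(z,onz(n,*q[0],z)[:2])
    if n=="side":
        m=green(cv2.cvtColor(p,cv2.COLOR_BGR2HSV));m[:205]=0;m[245:]=0;m[:,:320]=0;m[:,360:]=0
        X=np.array([dep(n,u,v,D[v,u]) for v,u in zip(*np.nonzero(m)) if v<226]);k=X.mean(0);S=np.linalg.svd(X-k)
        print(len(X),k,S[1]/len(X)**.5,S[2][2])
cv2.imwrite("pics/crop5.png",np.hstack(ims))
E
```

```text
t: 12.18
position: [500.8, -100.9, 329.6]
orientation: [0.868, 3.016, 0.001]
ft_force: [1.3, 0.2, -0.3]
gripper_width: 0.65
gripper_force: 0.0
t: 12.92
position: [327.0, -111.1, 327.2]
orientation: [-0.87, -3.018, -0.001]
ft_force: [0.2, -0.0, -0.1]
gripper_width: 0.654
gripper_force: 0.0
top ((343.67138671875, 242.6617889404297), (16.89889907836914, 19.60939598083496), 128.53610229492188)
52 [ 499.09757848 -102.20948991]
57 [ 498.31931323 -101.87862928]
61 [ 497.69670103 -101.61394078]
side ((339.0146789550781, 223.87753295898438), (12.425442695617676, 17.958206176757812), 79.23753356933594)
52 [ 500.92866429 -109.00773142]
57 [ 500.18593346 -103.75200457]
61 [499.5917488  -99.54742309]
101 [498.22128101 -92.96382161  73.06487029] [136.87632309  12.51033269   5.44998324] [-0.21962463  0.65254817 -0.72522128]
```

View pics/crop5.png

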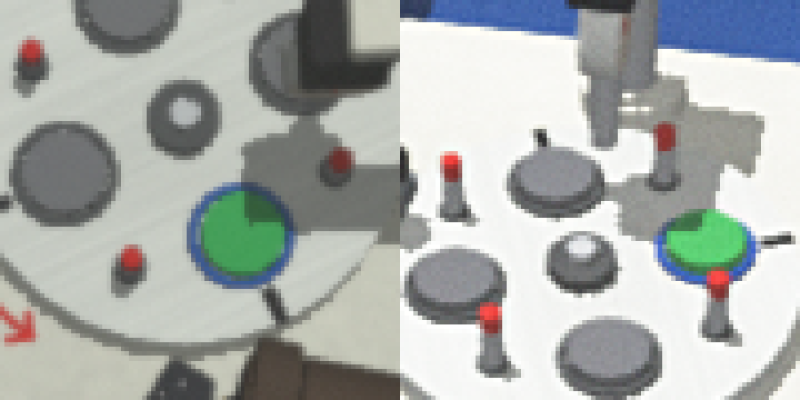

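The disc sits flush and concentric in the blue ring in both views: top (344,243), side (339,224). Next I go round the open +y side to behind post c, which ends well clear of the gauge.

```bash
python3 -m inch '[[-6,40,0,-1,20],[-12,80,0,-2,0],[-18,125,0,-4,0],[-24,170,0,-6,0],[-33,215,0,-8,0],[-55,235,0,-9,0],[-95,245,0,-10,0],[-135,253,0,-11,0],[-175,262,0,-11.2,0],[-192,265,0,-11.2,0]]' 10; python3 -m inch '[[0,0,0,0,0],[0,0,0,0,0]]'
cat > ang.py <<'E'
from m import *
def tips(n,save=None):
    p,_=r.snapshot(n)
    if save:cv2.imwrite(save,p)
    out=[]
    for c in comps(n,p,(278,150,382,275) if n=="top" else (255,175,366,275),red):
        X=onz(n,c[0],c[1],92)[:2]
        if c[2]<40:out.append(X)
    return np.array(out)
AX={"top":np.array([569.4,-69.7]),"side":np.array([571.8,-66.3])}
def angle(n,ref=None):
    P=tips(n)-AX[n];rr=np.linalg.norm(P,axis=1);P=P[abs(rr-95)<7]
    a=np.arctan2(-P[:,1],-P[:,0])
    return a,np.linalg.norm(P,axis=1)
E
python3 - <<'E'
from ang import *
for n in("side","top"):
    a,rr=angle(n);print(n,np.round(a,3),"mod",np.round((a-np.pi/4)%(np.pi/2),3),np.round(rr,1))
print(r.read_state()["joint_positions"])
E
```

```text
t: 14.28
position: [635.1, 11.2, 326.5]
orientation: [0.57, 3.088, -0.0]
ft_force: [-0.3, 0.7, -0.1]
gripper_width: 0.003
gripper_force: 0.0
t: 14.52
position: [632.0, 12.4, 326.7]
orientation: [-0.568, -3.089, -0.0]
ft_force: [-1.6, 0.3, -0.3]
gripper_width: 0.003
gripper_force: 0.0
side [-1.934 -0.35   1.202] mod [0.422 0.436 0.417] [94.9 94.  94.4]
top [1.207 2.78 ] mod [0.422 0.424] [94.9 95.3]
[-0.24026175  0.51642491  0.2019965   1.65965073 -0.12036322  0.97809607
  1.21066807]
```

```bash
python3 -m inch '[[0,0,15,0,0],[0,0,35,0,0],[0,0,55,0,0],[0,0,68,0,0],[0,0,72.5,0,0],[0,0,72.5,0,0],[1,0,72.5,0,0],[2,0,72.5,0,0],[3,0,72.5,0,0],[3,0,72.5,0,0]]'; python3 - <<'E'
from h import *
ims=[]
for n,x,y in(("top",270,140),("side",250,140)):
    p,d=r.snapshot(n);ims.append(cv2.resize(p[y:y+130,x:x+130],(400,400),interpolation=3))
cv2.imwrite("pics/crop6.png",np.hstack(ims))
E
```

```text
t: 15.88
position: [629.3, 12.6, 254.9]
orientation: [0.569, 3.089, 0.0]
ft_force: [-0.1, 1.2, -0.8]
gripper_width: 0.006
gripper_force: 0.0
```

View pics/crop6.png

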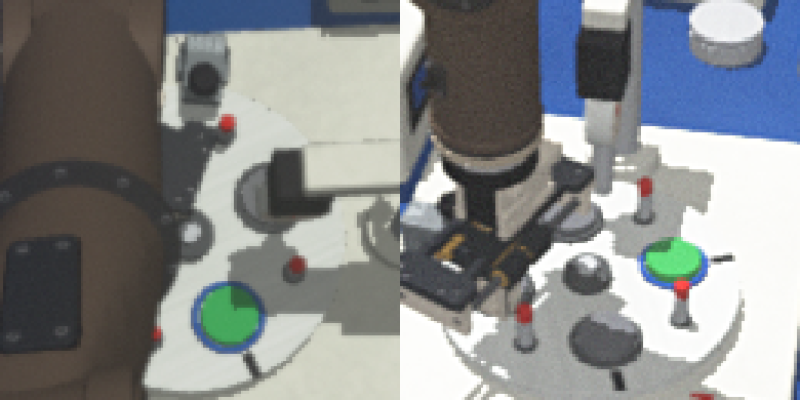

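```bash
python3 -m inch '[[1.5,0,0,0,0],[3,0,0,0,0],[4.5,0,0,0,0],[5.5,0,0,0,0],[6.5,0,0,0,0],[7.5,0,0,0,0],[8.5,0,0,0,0],[8.5,0,0,0,0]]'; python3 - <<'E'
from ang import *
for n in("side","top"):
    a,rr=angle(n);print(n,"mod",np.round((a-np.pi/4)%(np.pi/2),3),np.round(a,2))
E
```

```text
t: 16.98
position: [621.5, 15.6, 254.8]
orientation: [0.569, 3.089, 0.0]
ft_force: [0.9, -0.2, -0.7]
gripper_width: 0.007
gripper_force: 0.6
side mod [0.422 0.437 0.417] [-1.93 -0.35  1.2 ]
top mod [0.456 0.422 0.421] [-0.33  1.21  2.78]
```

```bash
python3 -m inch '[[1.4,0.2,0,-0.8,0],[2.8,0.5,0,-1.7,0],[4.2,0.7,0,-2.5,0],[5.6,0.8,0,-3.3,0],[7,1,0,-4.2,0],[8.3,1.1,0,-5,0]]'; python3 - <<'E'
from ang import *
for n in("side","top"):
    a,rr=angle(n);print(n,"mod",np.round((a-np.pi/4)%(np.pi/2),3),np.round(a,2))
E
```

```text
t: 17.82
position: [614.1, 19.5, 254.9]
orientation: [0.433, 3.111, 0.0]
ft_force: [2.6, -0.6, -0.6]
gripper_width: 0.012
gripper_force: 1.5
side mod [0.504 0.517 0.504] [-1.85 -0.27  1.29]
top mod [0.515 0.512 0.513] [-0.27  1.3   2.87]
```

```bash
python3 -m inch '[[3.5,0.5,0,-2,0],[7.5,1,0,-4.5,0],[11.7,1.3,0,-7,0],[15.9,1.4,0,-9.5,0],[20.1,1.3,0,-12,0],[24.3,1.1,0,-14.5,0],[28.5,0.7,0,-17,0],[32.7,0,0,-19.5,0],[36,-0.6,0,-21.5,0],[38,-1,0,-22.7,0]]'; python3 - <<'E'
from ang import *
for n in("side","top"):
    a,rr=angle(n);print(n,"mod",np.round((a-np.pi/4)%(np.pi/2),3),np.round(a,2))
E
```

```text
t: 19.18
position: [577.2, 29.3, 254.9]
orientation: [-0.189, 3.135, 0.001]
ft_force: [7.3, 0.0, -2.4]
gripper_width: 0.003
gripper_force: 3.4
side mod [0.896 0.901] [ 0.11 -3.03]
top mod [0.907 0.897] [ 0.12 -3.03]
```

```bash
python3 -m inch '[[1.5,0.2,0,-0.9,0],[4,0.6,0,-2.4,0],[6.5,0.9,0,-3.9,0],[9,1.1,0,-5.4,0],[11.5,1.3,0,-6.9,0],[14,1.4,0,-8.4,0],[16.5,1.4,0,-9.9,0],[19,1.4,0,-11.4,0],[21,1.3,0,-12.6,0],[22,1.2,0,-13.2,0]]'; python3 - <<'E'
from ang import *
for n in("side","top"):
    a,rr=angle(n);print(n,"mod",np.round((a-np.pi/4)%(np.pi/2),3),np.round(a,2))
E
```

```text
t: 20.52
position: [554.9, 27.5, 254.7]
orientation: [0.547, -3.093, 0.0]
ft_force: [2.4, 0.8, 0.8]
gripper_width: 0.007
gripper_force: 1.1
side mod [1.126 1.129] [-2.8   0.34]
top mod [1.141 1.122] [ 0.36 -2.81]
```

```bash
python3 - <<'E'
from h import *
A,B=onz("top",274,291,28),onz("top",428,285.5,28);print("edge dir yaw",np.arctan2((B-A)[0],-(B-A)[1]))
p=cv2.imread("pics/top0.png");h=cv2.cvtColor(p,cv2.COLOR_BGR2HSV);w=((h[...,1]<80)&(h[...,2]>100))
us=np.arange(285,425,5);vs=[np.nonzero(w[250:310,u])[0].max()+250 for u in us];k=np.polyfit(us,vs,1);print(k)
A,B=onz("top",285,np.polyval(k,285),28),onz("top",425,np.polyval(k,425),28);print("yaw",np.arctan2((B-A)[0],-(B-A)[1]))
E
python3 -m inch '[[1.5,0.2,0,-0.9,0],[3,0.4,0,-1.8,0],[4.7,0.7,0,-2.8,0],[6.4,0.9,0,-3.8,0],[8,1,0,-4.8,0],[9.7,1.2,0,-5.8,0],[11.3,1.3,0,-6.8,0],[12.5,1.3,0,-7.5,0]]'; python3 - <<'E'
from ang import *
for n in("side","top"):
    a,rr=angle(n);print(n,"mod",np.round((a-np.pi/4)%(np.pi/2),3),np.round(a,2))
E
```

```text
edge dir yaw 0.013710623766658006
[-5.42966612e-02  3.06568144e+02]
yaw 0.03224979679141478
t: 21.62
position: [542.6, 24.4, 254.7]
orientation: [0.748, -3.051, -0.0]
ft_force: [2.0, 0.8, -0.6]
gripper_width: 0.003
gripper_force: 1.3
side mod [1.249 1.26 ] [-2.68  0.47]
top mod [1.268] [0.48]
```

```bash
python3 -m inch '[[1.5,0.2,0,-0.9,0],[3,0.4,0,-1.8,0],[4.5,0.7,0,-2.7,0],[6,0.8,0,-3.6,0],[7.5,1,0,-4.5,0],[9,1.1,0,-5.4,0],[10,1.2,0,-6,0],[10.5,1.2,0,-6.3,0]]'; cat > chk.py <<'E'
from ang import *
s=r.read_state();R=cv2.Rodrigues(np.array(s["orientation"]))[0]
print("tool-force",np.round(R.T@s["ft_force"],1),"tool yaw",round(np.arctan2(R[1,1],R[0,1]),4),"mz",s["ft_torque"][2])
for n in("side","top"):
    a,rr=angle(n);print(n,"mod",np.round((a-np.pi/4)%(np.pi/2),3),np.round(a,2))
E
python3 chk.py
```

```text
t: 22.72
position: [532.9, 20.7, 254.7]
orientation: [0.914, -3.005, -0.0]
ft_force: [1.6, 1.9, 0.9]
gripper_width: 0.008
gripper_force: 1.4
tool-force [-2.4  0.7 -0.9] tool yaw 2.1612 mz -0.01604283851915749
side mod [1.361 1.378] [-2.57  0.59]
top mod [1.382] [0.6]
```

```bash
python3 -m inch '[[0.6,0.1,0,-0.4,0],[1.2,0.2,0,-0.7,0],[1.8,0.3,0,-1.1,0],[2.4,0.4,0,-1.4,0],[2.4,0.4,0,-1.4,0]]'; python3 chk.py
```

```text
t: 23.45
position: [530.6, 19.6, 254.6]
orientation: [0.95, -2.994, -0.0]
ft_force: [0.3, 2.2, -0.3]
gripper_width: 0.004
gripper_force: 1.1
tool-force [-1.5  1.6  0.3] tool yaw 2.1852 mz -0.05330185045039889
side mod [1.39  1.407] [-2.54  0.62]
top mod [1.408] [0.62]
```

```bash
python3 -m inch '[[0.6,0.1,0,-0.4,0],[1.2,0.2,0,-0.7,0],[1.8,0.3,0,-1.1,0],[1.8,0.3,0,-1.1,0]]'; python3 chk.py
```

```text
t: 24.05
position: [529.8, 19.4, 254.8]
orientation: [-0.979, 2.983, 0.0]
ft_force: [3.3, 3.6, -2.9]
gripper_width: 0.007
gripper_force: 3.0
tool-force [-4.8  0.9  2.9] tool yaw 2.2052 mz -0.024047063943057688
side mod [1.387 1.411] [-2.54  0.63]
top mod [1.409] [0.62]
```

```bash
python3 - <<'E'
from m import *
ims=[]
for n,roi in(("side",(250,195,285,235)),("top",(325,145,350,180))):
    a=cv2.imread(f"pics/{n}0.png");b,_=r.snapshot(n);x0,y0,x1,y1=roi
    cv2.imwrite(f"pics/{n}7.png",b)
    f=lambda p:np.float32(cv2.cvtColor(p[y0:y1,x0:x1],cv2.COLOR_BGR2GRAY))
    for nm,p in(("a",a),("b",b)):
        cs=[c for c in comps(n,p,roi,lambda h:h[...,2]<48) if c[2]>8];print(n,nm,[np.round(c,2).tolist() for c in cs])
    for p in(a,b):ims.append(cv2.resize(p[140:275,255:390] if n=="top" else p[150:285,240:375],(400,300),interpolation=3))
cv2.imwrite("pics/crop7.png",np.vstack([np.hstack(ims[:2]),np.hstack(ims[2:])]))
E
```

```text
side a []
side b []
top a []
top b []
```

View pics/crop7.png

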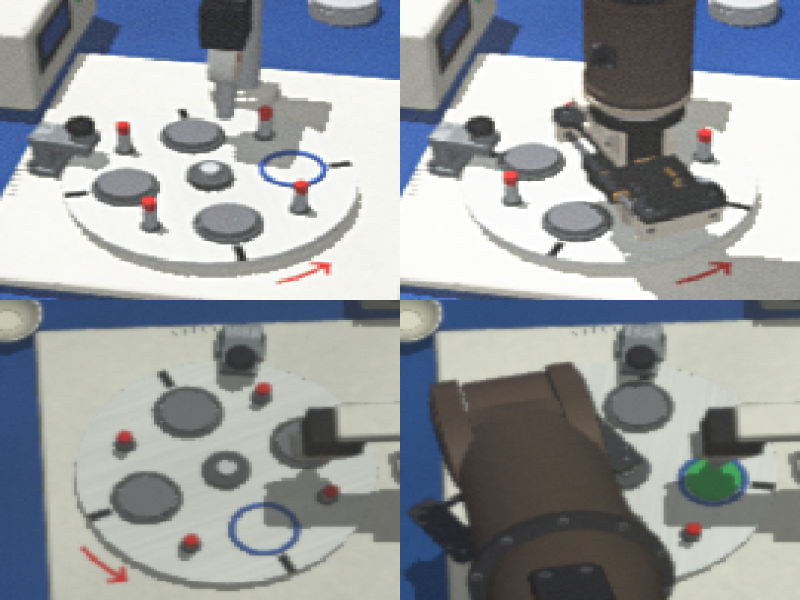

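```bash
python3 - <<'E'
from m import *
for n,roi in(("side",(258,196,280,216)),("top",(325,150,350,175))):
    x0,y0,x1,y1=roi
    g=[cv2.cvtColor(cv2.imread(f"pics/{n}{k}.png"),cv2.COLOR_BGR2GRAY).astype(np.float32) for k in(0,7)]
    for th in(50,60,70):
        for i in(0,1):
            q=cv2.resize(g[i][y0:y1,x0:x1],None,fx=4,fy=4,interpolation=3)
            nn,l,st,ce=cv2.connectedComponentsWithStats((q<th).astype(np.uint8));k=1+np.argmax(st[1:,4]) if nn>1 else 0
            print(n,th,"ab"[i],np.round(ce[k]/4+[x0,y0],2),st[k,4]/16,"top",st[k,1]/4+y0)
    t=g[0][y0+4:y1-6,x0+4:x1-4];m=cv2.matchTemplate(g[1][y0:y1,x0:x1],t,cv2.TM_CCOEFF_NORMED);print("match",cv2.minMaxLoc(m))
    w=cv2.createHanningWindow((x1-x0,y1-y0),cv2.CV_32F);print("phase",cv2.phaseCorrelate(g[0][y0:y1,x0:x1],g[1][y0:y1,x0:x1],w))
E
python3 chk.py
```

```text
side 50 a [266.56 209.28] 11.0 top 207.0
side 50 b [264.38 204.38] 1.0 top 204.0
side 60 a [267.12 207.14] 51.0 top 203.0
side 60 b [266.95 207.05] 28.0 top 203.0
side 70 a [267.01 207.19] 65.0 top 203.0
side 70 b [267.17 207.17] 54.0 top 203.0
match (-0.4085107147693634, 0.9983111023902893, (0, 10), (4, 4))
phase ((-0.03507504968026787, -0.04371447761684877), 1.001489304502805)
top 50 a [334.38 170.38] 1.0 top 170.0
top 50 b [334.   168.88] 8.0 top 166.0
top 60 a [335.88 166.14] 76.0 top 161.0
top 60 b [335.94 166.05] 73.0 top 161.0
top 70 a [335.77 166.75] 101.0 top 161.0
top 70 b [335.82 166.5 ] 95.0 top 161.0
match (-0.014847821556031704, 0.9957104325294495, (0, 10), (4, 4))
phase ((0.36764874009324977, 0.525350281474827), 0.9744689605712891)
tool-force [-5.7  0.7  2.1] tool yaw 2.2051 mz 0.014943935032363336
side mod [1.387 1.411] [-2.54  0.63]
top mod [1.41] [0.62]
```

```bash
python3 - <<'E'
from ang import *
for n,u,v,z in(("top",335.85,166.3,105),("side",267.1,207.2,105)):
    X=onz(n,u,v,z)[:2]-AX[n];print(n,X,"lock world angle",np.pi/2+np.arctan2(X[1],X[0]))
# plate ticks: dark marks at rim, now
p=cv2.imread("pics/top7.png");g=cv2.cvtColor(p,cv2.COLOR_BGR2GRAY)
for k,(u0,v0,u1,v1) in dict(block=(330,168,345,182),nest=(374,195,388,212)).items():
    q=cv2.resize(g[v0:v1,u0:u1],None,fx=4,fy=4,interpolation=3);nn,l,st,ce=cv2.connectedComponentsWithStats((q<70).astype(np.uint8))
    for i in range(1,nn):
        if st[i,4]>30:X=onz("top",*(ce[i]/4+[u0,v0]),52)[:2]-AX["top"];print(k,st[i,4]/16,X,np.linalg.norm(X),np.arctan2(X[1],X[0])%(np.pi/2))
s=r.read_state();print(s["position"],np.round(s["joint_positions"],3))
E
```

```text
top [121.35061824 -14.84483747] lock world angle 1.4490709807859903
side [120.84160756 -10.65383581] lock world angle 1.4828600557680556
block 33.0 [127.07940235 -16.60277356] 128.15937964516883 1.440883341711738
block 10.0 [114.89978617 -20.75127135] 116.75862333719061 1.392119161143887
block 3.0 [106.50045029 -13.03078143] 107.29467450728335 1.4490472329703787
nest 15.0 [  26.00127298 -119.75581712] 122.54599924405083 0.21380073012852852
[529.79904715  19.41272557 254.81121333] [-0.066  0.465 -0.095  1.964  0.064  0.715  2.006]
```

```bash
python3 -m inch '[[0.2,0,0,0,0],[0.4,0.1,0,0,0],[0.4,0.1,0,0,0]]'; python3 chk.py
```

```text
t: 24.72
position: [529.1, 19.0, 254.8]
orientation: [-0.979, 2.984, 0.0]
ft_force: [2.6, 3.5, -0.9]
gripper_width: 0.003
gripper_force: 2.5
tool-force [-4.1  1.3  0.9] tool yaw 2.2049 mz -0.018209527779546507
side mod [1.399 1.416] [-2.53  0.63]
top mod [1.42] [0.63]
```

```bash
python3 -m inch '[[0.3,0,0,-0.2,0],[0.6,0.1,0,-0.4,0],[0.9,0.1,0,-0.5,0],[1.2,0.2,0,-0.7,0],[1.2,0.2,0,-0.7,0]]'; python3 chk.py
```

```text
t: 25.45
position: [527.7, 18.2, 254.7]
orientation: [0.997, -2.979, 0.0]
ft_force: [-0.1, -0.1, -0.1]
gripper_width: 0.003
gripper_force: 0.0
tool-force [ 0.1 -0.   0.1] tool yaw 2.2167 mz 0.0038649795181428344
side mod [1.431 1.46 ] [-2.5   0.67]
top mod [1.458] [0.67]
```

The force dropped to zero and the plate jumped about 0.035 rad ahead of the finger, landing at 1.45, which is where the stop block sits. I stop pushing, back off along -x and lift clear.

```bash
python3 -m inch '[[-3,0,0,0,0],[-8,0,0,0,0],[-13,0,0,0,0],[-13,0,-10,0,0],[-13,0,-35,0,0],[-13,0,-65,0,0],[-13,0,-95,0,0],[-13,30,-110,0,0],[-13,70,-110,0,0],[-13,110,-110,0,0]]'; python3 -m inch '[[0,40,0,0,0],[0,80,0,0,0],[0,120,0,0,0],[0,120,0,0,0]]'
python3 chk.py; python3 - <<'E'
from m import *
ims=[]
for n,roi in(("side",(258,196,280,216)),("top",(325,150,350,175))):
    x0,y0,x1,y1=roi;b,_=r.snapshot(n);g=[cv2.cvtColor(p,cv2.COLOR_BGR2GRAY).astype(np.float32)[y0:y1,x0:x1] for p in(cv2.imread(f"pics/{n}0.png"),b)]
    w=cv2.createHanningWindow((x1-x0,y1-y0),cv2.CV_32F);print("knob shift px",n,cv2.phaseCorrelate(g[0],g[1],w))
    ims.append(cv2.resize(b[140:275,255:390] if n=="top" else b[150:285,240:375],(400,400),interpolation=3))
cv2.imwrite("pics/crop8.png",np.hstack(ims))
E
```

```text
t: 26.8
position: [471.2, 114.7, 365.7]
orientation: [-0.996, 2.978, -0.0]
ft_force: [-0.0, 1.0, 0.5]
gripper_width: 0.005
gripper_force: 0.0
t: 27.3
position: [397.9, 212.0, 365.5]
orientation: [-1.005, 2.976, 0.001]
ft_force: [-0.4, 0.2, -0.1]
gripper_width: 0.007
gripper_force: 0.0
tool-force [0.2 0.4 0.1] tool yaw 2.2219 mz -0.04644703522418387
side mod [1.457 1.431 1.457 1.452] [-0.9  -2.5   0.67  2.24]
top mod [1.458 1.451 1.441] [ 0.67 -0.91 -2.49]
knob shift px side ((0.09167838871660727, 0.5406096322367127), 0.912987437347571)
knob shift px top ((0.4032222516995194, 0.7921425765758769), 0.9926139526367187)
```

View pics/crop8.png

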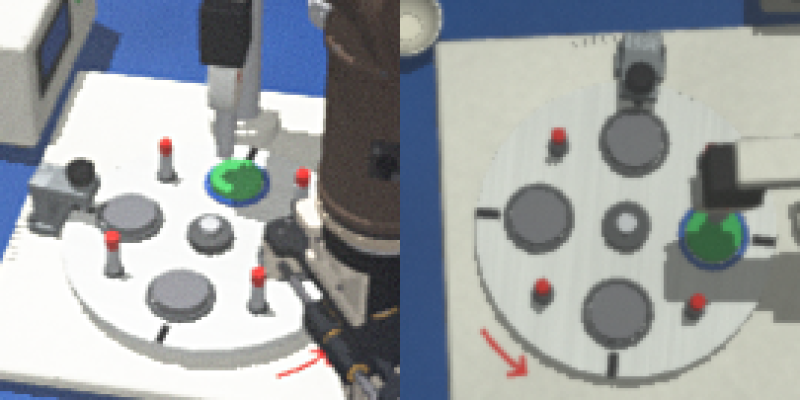

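The plate stands locked at about 1.45 with a notch tick under the block. The knob is lower, having shifted down by at least 0.5 px. The green disc lies in the blue nest under the gauge, at (238,180) in the side crop, and the arm is clear.

```bash
python3 -c "
from cell import r
print(r.sign_off())"
```

```text
the job is handed in; nothing more can be done
None
```

The green disc is in the blue nest, the plate is locked in its next notch with that nest under the gauge, the arm is clear, and I have handed the job in; the sign-off returned no verdict.

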